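# Stack the small-parts totes in their stand and lock the slide

## Robot

A 6-joint arm with a two-finger parallel gripper is mounted at the origin on the work surface. World frame = base frame: x ahead of the robot, y to its left, z up, the work surface at z = 0. Lengths are in mm, angles in rad, forces in N, time in s.
With the tool pointing down it reaches from about 350 to 875 mm from the base axis. Payload 4.2 kg.
Tool frame: the origin (TCP) lies at the very end of the fingers, on their centre line; the grasp point (between the pads) lies 19 mm behind it (pinch_z is the distance from the TCP to the grasp point, in mm); z points along the fingers, y is the line along which they close (so a half turn about z gives the same grasp; the last joint's range is limited). The gripper opens to 85 mm and grips with 20 to 120 N. Pads are 22 mm wide; open, the fingers measure 114 mm over their backs; the gripper's body (76 mm by 85 mm) begins 54 mm behind the grasp point. The pads swing forward as they close: fully open they stand 13 mm farther back than shut.
Start: joints at [-1.003, 0.385, 0.008, 0, -1.194, -0.259], TCP at [189.963, -595.41, 231.312] pointing down, gripper open.
Joint ranges: [-3.14, 3.14], [-1.21, 2.06], [-1.07, 1.41], [-3.16, 2.05], [-2.99, -0.16], [-3.1, 3.1]. Speed limits (rad/s): [2.79, 2.79, 3.14, 3.14, 3.14, 3.14].

## Interface

Orientations are given as a unit quaternion [x, y, z, w].
In Python, from bench import * gives the robot as it stands.
- The arm moves only by the tool arm_command, never from a script. Its argument "steps" is one flat list of numbers, 4 for each row, row after row: the shift along the tool's x, y, z in m, then the turn about the tool's z in rad. In form: [tx, ty, tz, roll, tx, ty, tz, roll, ...]. A call has 1 to 20 rows; each row shifts and turns the commanded pose from where the row before left it, along the tool's axes as they then stand; what a row does not reach is not made up. A row lasts 1/8 s, in which the tool goes at most 62.5 mm and 10.7 degrees, less where a joint would pass 70% of its speed; a pose out of reach is approached as far as the arm can. A call with a gripper value outside its range is refused whole. "grip" is the finger opening in m, from 0 to 0.0854, set as the call begins (left out, the last holds). The fingers move at their own pace and stop on an object; the grip force is fixed at half the most. Time passes only in rows, so rows that do not move let the fingers close. It gives the time, the measured TCP pose, the force, the opening and the grip force at its end, in the units of the state.
- read_state(): the state, without advancing time (a new reading comes with each control period).
- get_image(name): name is "side" or "top"; returns the picture (480x640x3 uint8, red, green, blue); there is no depth.
- get_calibration(name): a dict with "camera_matrix" (3x3 intrinsics, pixels), "cam_to_world" (4x4, takes a point from camera to world coordinates). Camera axes: x right, y down, z forward; pixel columns grow to the right and rows downward; lengths in mm; the calibration is good to about 2 mm. A picture is of the moment at which its call begins. get_calibration takes no time and is no camera call.
- job_done(): hands the job in; it is judged then, once.
The state is a dict: "clock": time; "joints": joint angles; "joint_vel": joint speeds; "joint_efforts": joint torques, N m; "position": TCP position; "ee_rot": TCP orientation; "contact_force": force on the tool from outside, world axes, zero at the start; "wrist_torque": the same for the moment, N m; "gripper_width": finger opening in mm; "grasp_force": force on a finger pad.
Only numpy, scipy, OpenCV 4.12 (cv2) and the standard library are available. Lean on these libraries where they do the work, as an engineer would, in place of code of your own. Each camera call takes 0.05 s, during which the arm holds its last target. There are 200 camera calls.

## Task

Put the loose grey totes away on the stand: lift the black slide knob, drop it into the outer, fully open notch, then pile all the loose totes on the stand's fixed bottom tote, each turned end for end against the one below so that it stacks on the ribs and does not nest, and only then set the loose cover on the top tote, seated flat and lengthwise in its rim. Last, lift the knob again and drop it into the middle notch, so that the stop plate guards the end of the stack; leave the other things on the bench where they are.

Things in the scene. Friction and masses are not known exactly. Their poses are not given: they have to be found in the camera images.
- tote_a_mid (a point): centre of a loose grey stack-nest tote, 140 long (x), 62 wide (y), 60 tall, about 0.28 kg, z up; its underside is 30 below, its rim 30 above. From 22 above the underside up it is a plain box with 3 mm walls, to be gripped across its 62 width from outside; below, its foot is 48 wide and 124 long. All totes have this one shape; three or four are present
- tote_b_mid (a point): centre of a second tote, same shape and axes; may be absent. Inside a tote's +x end is ONE rib, in the middle (and a paper label outside); inside its -x end are TWO ribs, in the corners. Rib tops lie 14 below the rim. The foot has grooves outside that match the ribs
- tote_c_mid (a point): centre of a third tote, same shape and axes; may be absent. Set in another tote the same way round, a tote slides down over the ribs and nests (only 26 higher than the other). Turned end for end its foot lands on the ribs and it stacks, 14 deep inside the rim, 46 higher than the other; the foot has 4 play each way inside the rim
- tote_d_mid (a point): centre of a fourth tote, same shape and axes; may be absent. A tote with no other above it takes the cover on its rim, either way round
- cover_mid (a point): half-way up the loose grey cover, 50 tall in all, 0.15 kg: a plate 140 (x) by 62 (y), 4 thick, its top 9 below this point, with a bar handle standing on its middle, 60 long (x), 16 wide (y), 34 tall, up to 25 above this point; under the plate a foot 88 x 46, 12 deep, that drops between the ribs of a tote with 4 to 5 play each way. Seated, this point lies 43 above the centre of that tote
- base_mid (a point): centre of the fixed bottom tote of a steel stand: same shape and axes as the loose totes (+x end: one rib, label); this point is 42 above the bench, its underside 12. The stand's bed is 90 wide, from 100 on the -x to 265 on the +x side. A fixed end plate, 70 wide, top 130 above the bench, stands 79 off on the -x side. Along +x runs a slide track between two steel combs, tops 44 above the bench
- knob_mid (a point): centre of the black slide knob, 26 x 26 and 36 tall, sides parallel to the stand's x and y, 76 above the bench when dropped in; free for fingers on its +y and -y sides down to the combs, 32 below. A cross bar under it drops into comb notches 16 deep, 3 play each way. Raised 18 or more (at most 30) the bar clears and the slide can move along the stand's x; let go, it falls (0.2 kg)
- stop_mid (a point): centre of the slide's upright stop plate, 66 wide, 6 thick, from 84 to 150 above the bench, 100 on the -x side of the knob, joined to it by an arm whose top is 98 above the bench and whose upright stands 38 to 46 on the -x side of the knob. In the first notch the plate stands over the bottom tote and blocks it. It does not rise with the knob
- keeper (a joint): place of the slide along the stand's +x, m: the three notches are at 0 (start, stop plate over the bottom tote), 0.051 (middle: stop plate 9 mm from the end of the stack) and 0.099 (outer: fully open), each with 3 mm play either way; 1.5 N friction
- plunger (a joint): lift of the knob, m: 0 when the bar is dropped fully into a notch, 0.016 when it rides on top of the combs, at most 0.03
- ratchet: chrome ratchet, 150 long, lying; not part of the job, to be left where it is; origin at its underside
- clip: blue plastic spring clip, 95 long, lying; not part of the job, to be left where it is; origin at its underside
- brush: green battery brush, 160 long, lying; not part of the job, to be left where it is; origin at its underside
- tape: black tape measure, 72 x 34 x 65, standing; not part of the job, to be left where it is; origin at its underside
- meter: black multimeter, 150 x 78 x 38, lying; not part of the job, to be left where it is; origin at its underside
- tin: round tin, 68 across and 90 tall, standing; not part of the job, to be left where it is; origin at its underside

How it is judged:
By the outcome, as a careful person would: the job done as asked, in the order asked, and still so for the second after the job is handed in, with the robot touching nothing.
Of tote_a, tote_b, tote_c, tote_d only 3 to 4 are there at a start; the rules pass over those that are not, and their reading is None.
At some moment in a run one of cover may be knocked a few centimetres aside while the robot is not near it.
Once in a run the grip may slacken for a moment while it holds something.
It also fails if it takes over 210 s, if anything falls off the work surface, if the arm or the gripper's body presses on something with over 40 N, if the wrist force passes 120 N, or if a joint passes its speed limit or range.

## Working session

There is one attempt and no reset: what is moved stays moved. The work goes in short steps, Python scripts to look and compute and a tool call to move; the robot and the scene stay as the last step left them, time stands still between calls to the robot, and variables do not carry over. Pictures are saved under pics/ and viewed, at most 14 in all, crops included, and the job is handed in when it is done.

Besides the shell and the picture viewer there is one more tool, called as name(argument=value, ...), one argument or row to a line, values as JSON. arm_command: Moves the arm, as the interface text tells. Its arguments: {"type":"object","properties":{"steps":{"type":"array","items":{"type":"number"}},"grip":{"type":"number"}},"required":["steps"]}

```bash
mkdir -p pics; ls
python3 - <<'E'
from bench import *
import cv2
for n in("top","side"):
    cv2.imwrite(f"pics/{n}0.png",get_image(n)[:,:,::-1]); c=get_calibration(n); print(n,c)
print(read_state())
E
```

```text
pics
top {'camera_matrix': array([[536.70775793,   0.        , 321.62818366],
       [  0.        , 536.70775793, 235.08983414],
       [  0.        ,   0.        ,   1.        ]]), 'cam_to_world': array([[-1.36977590e-02, -9.92315715e-01,  1.22971109e-01,
         4.09045572e+02],
       [-9.99905152e-01,  1.37702150e-02, -2.60703913e-04,
        -8.37152188e+01],
       [-1.43463802e-03, -1.22963017e-01, -9.92410217e-01,
         1.54132811e+03],
       [ 0.00000000e+00,  0.00000000e+00,  0.00000000e+00,
         1.00000000e+00]])}
side {'camera_matrix': array([[507.34543665,   0.        , 309.02701688],
       [  0.        , 507.34543665, 233.44317875],
       [  0.        ,   0.        ,   1.        ]]), 'cam_to_world': array([[-9.22455073e-01, -2.27827077e-01,  3.11723373e-01,
         2.03993504e+02],
       [-3.86074741e-01,  5.34253882e-01, -7.52010030e-01,
         8.26221820e+02],
       [ 4.78882474e-03, -8.14043987e-01, -5.80783483e-01,
         7.86550315e+02],
       [ 0.00000000e+00,  0.00000000e+00,  0.00000000e+00,
         1.00000000e+00]])}
{'clock': 0.1, 'joints': array([-1.00341853e+00,  3.85464687e-01,  6.77737177e-03, -4.41273217e-04,
       -1.19402054e+00, -2.58584335e-01]), 'joint_vel': array([ 0.00107584, -0.00285225,  0.00187633, -0.00063142,  0.00022255,
       -0.00111125]), 'joint_efforts': array([-9.62870799e-04, -3.93318808e+01,  1.88928705e+01,  4.19798523e+00,
       -2.63591952e-03,  4.33216215e-06]), 'position': array([ 189.79288007, -594.93716149,  230.34491572]), 'ee_rot': array([-1.53703556e-01,  9.88116522e-01,  9.57719510e-04, -1.95746838e-04]), 'contact_force': array([0.55703388, 0.06110069, 1.07777382]), 'wrist_torque': array([ 0.03197462,  0.06618186, -0.04203241]), 'grasp_force': 0.0, 'gripper_width': 84.91538163360292}
```

View pics/top0.png

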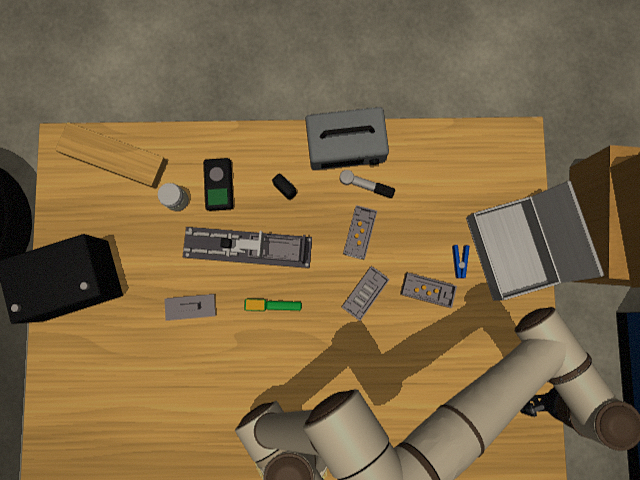

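View pics/side0.png

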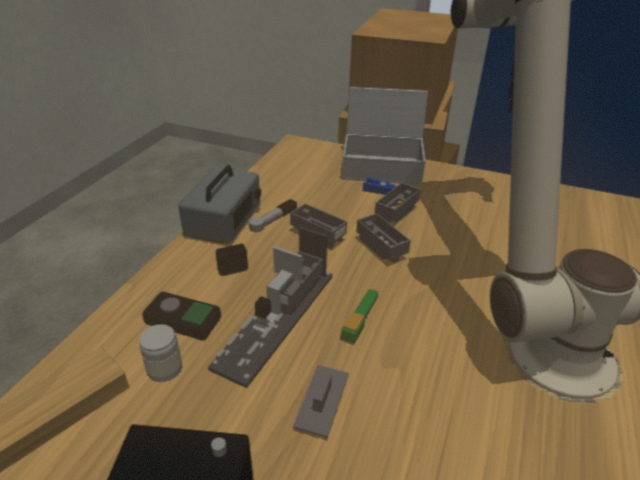

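The top view shows three loose totes at about (360,232), (365,292) and (428,289). The stand runs from (185,240) to (312,252), with the knob at (226,243), and the cover is at (190,306). I'll zoom in on these.

Run:
```python
import cv2
i=cv2.imread("pics/top0.png")
cv2.imwrite("pics/topA.png",cv2.resize(i[195:335,330:470],None,fx=4.2,fy=4.2,interpolation=cv2.INTER_CUBIC))
cv2.imwrite("pics/topB.png",cv2.resize(i[215:325,160:320],None,fx=5,fy=5,interpolation=cv2.INTER_CUBIC))
```

```text
(no output)
```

View pics/topA.png

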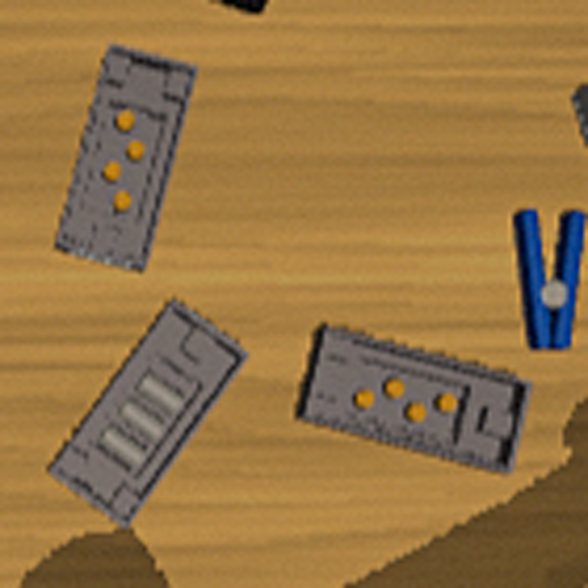

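View pics/topB.png

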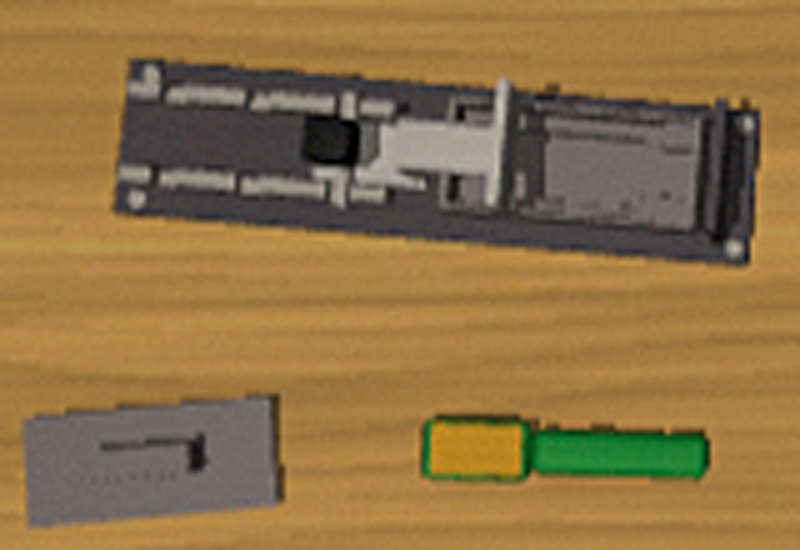

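The zooms show the rims clearly, but I can't tell which rib end is which on every tote. Next I'll measure the outlines and enlarge the totes, aligned, from both views.

```bash
cat > h.py <<'E'
from bench import *
import cv2, numpy as np
def px(n,p,z):
    c=get_calibration(n);K=c["camera_matrix"];T=c["cam_to_world"]
    p=np.atleast_2d(np.array(p,float)); d=np.linalg.inv(K)@np.c_[p,np.ones(len(p))].T
    d=(T[:3,:3]@d).T; o=T[:3,3]; return o+d*((z-o[2])/d[:,2])[:,None]
def proj(n,P):
    c=get_calibration(n);K=c["camera_matrix"];T=c["cam_to_world"]
    q=K@(T[:3,:3].T@(np.atleast_2d(P)-T[:3,3]).T); return (q[:2]/q[2]).T
def rects(bgr,z,lo=60):
    hsv=cv2.cvtColor(bgr,cv2.COLOR_BGR2HSV)
    m=((hsv[:,:,1]<lo)).astype(np.uint8)*255
    m=cv2.morphologyEx(m,cv2.MORPH_CLOSE,np.ones((5,5)))
    out=[]
    for c in cv2.findContours(m,cv2.RETR_EXTERNAL,cv2.CHAIN_APPROX_NONE)[0]:
        a=cv2.contourArea(c)
        if 500<a<6000:
            w=px("top",c[:,0,:],z)[:,:2].astype(np.float32)
            out.append((c[:,0,:].mean(0),cv2.minAreaRect(w),cv2.boxPoints(cv2.minAreaRect(w))))
    return out
E
python3 - <<'E'
from h import *
i=cv2.imread("pics/top0.png"); s=cv2.imread("pics/side0.png")
tiles=[]
for c,r,b in rects(i,60):
    print(c.round(),np.round(r[0],1),np.round(r[1],1),round(r[2],1))
    if c[1]>200 and 330<c[0]<460:
        e=sorted(range(4),key=lambda k:np.hypot(*(b[k]-b[k-1])))
        if np.hypot(*(b[1]-b[0]))<np.hypot(*(b[2]-b[1])): b=np.roll(b,-1,0)
        b=b+(b-b.mean(0))*.25
        for n,im in(("top",i),("side",s)):
            q=proj(n,np.c_[b,np.full(4,60)]).astype(np.float32)
            M=cv2.getPerspectiveTransform(q,np.float32([[0,0],[390,0],[390,190],[0,190]]))
            t=cv2.warpPerspective(im,M,(390,190),flags=cv2.INTER_CUBIC)
            t=np.clip((t.astype(float))*1.8,0,255).astype(np.uint8); tiles.append(t)
        print("left end world",(b[0]+b[3])/2,"right",(b[1]+b[2])/2)
cv2.imwrite("pics/mos.png",np.vstack([np.hstack(tiles[k:k+2]) for k in range(0,len(tiles),2)]))
E
```

```text
[190. 307.] [400.3 280.1] [ 58.6 135.4] 4.4
[429. 290.] [ 437.9 -375.2] [143.3  62.4] 74.3
left end world [ 413.6482  -461.38342] right [ 462.14178 -288.92273]
[365. 293.] [ 431.7 -201.5] [ 62.4 141. ] 53.5
left end world [ 360.94    -149.05399] right [ 502.5329  -253.93707]
[247. 247.] [565.1 123. ] [352.3  89.7] 84.4
[360. 232.] [ 599.7 -190. ] [ 61.1 141.9] 74.3
left end world [ 514.3652  -165.89491] right [ 685.10785 -214.01042]
[173. 197.] [707.5 332.2] [89.8 65.5] 57.4
[219. 184.] [741.8 205.8] [146.   75.6] 3.7
```

View pics/mos.png

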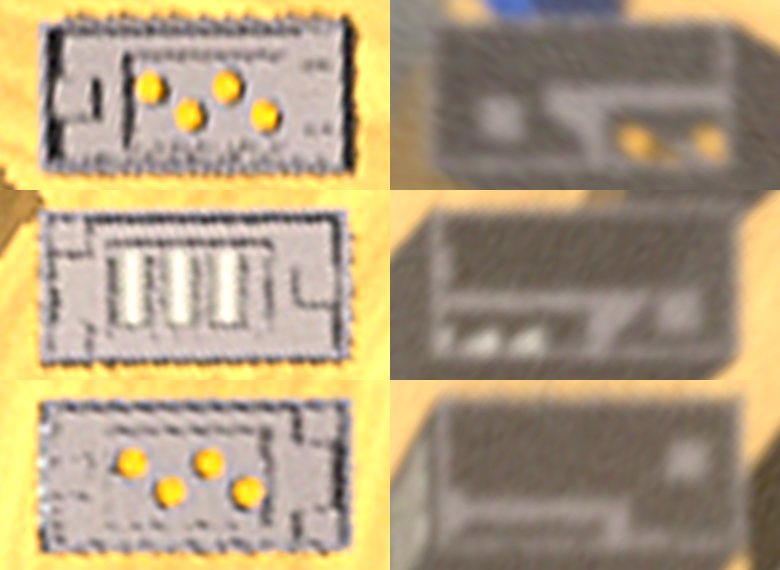

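In this mosaic each row is one tote. R (438,-375) has its single rib toward (414,-461), so its +x yaw is -105.7°. Q (432,-201) has its single rib toward (502,-254), so -36.5°. P (600,-190) has its pair of ribs at the far end and its label at the near end, so 164.3°. Next I'll measure the stand and knob.

```bash
cat >> h.py <<'E'
def go(x,y,z,yaw,x0=None):
    """print tool-frame shift (m) and roll to reach world target; yaw of tool x, deg"""
    from scipy.spatial.transform import Rotation as R
    st=read_state(); r=R.from_quat(st["ee_rot"]).as_matrix()
    d=np.array([x,y,z])-st["position"]; t=r.T@d/1000
    psi=np.degrees(np.arctan2(r[1,0],r[0,0])); roll=-(yaw-psi); roll=(roll+180)%360-180
    rr=np.radians(roll); y2=np.radians(yaw); t2=np.array([d[0]*np.cos(y2)+d[1]*np.sin(y2),d[0]*np.sin(y2)-d[1]*np.cos(y2),-d[2]])/1000
    print("pos",st["position"].round(1),"psi %.1f"%psi,"now-axes",t.round(4),"roll %.3f"%rr,"after-roll axes",t2.round(4),"j",st["joints"].round(2),"clk",round(st["clock"],1),"w %.1f"%st["gripper_width"])
E
python3 - <<'E'
from h import *
i=cv2.imread("pics/top0.png")
for c,r,b in rects(i,12):
    if abs(c[0]-247)<5: 
        print(np.array(r[0]),r[1],r[2]); C=np.array(r[0]); a=np.radians(r[2]); s=np.array([np.cos(a),np.sin(a)])
base=C-82.5*s; print("base",base, "end+",C+s*182)
n=np.array([-s[1],s[0]])
# knob: dark pixels
g=i.max(2); m=(g<50).astype(np.uint8); m[:, :]*=1
sub=np.zeros_like(m); sub[232:256,215:242]=m[232:256,215:242]
ys,xs=np.where(sub); print("knob px",xs.mean(),ys.mean(),len(xs), xs.min(),xs.max(),ys.min(),ys.max())
k=px("top",[[xs.mean(),ys.mean()]],92)[0,:2]; print("knob",k,"in stand",(k-base)@s,(k-base)@n)
# stop plate light line
for u,v in((500/5+160,80/5+215),(492/5+160,205/5+215)):
    p=px("top",[[u,v]],150)[0,:2]; print("stop",(p-base)@s,(p-base)@n)
h=cv2.cvtColor(i,cv2.COLOR_BGR2HSV)
# base tote outline prediction vs image
for q in((70,31),(70,-31),(-70,31),(-70,-31)):
    print(q,proj("top",np.r_[base+s*q[0]+n*q[1],72])[0]-[160,215], )
go(*k,100,np.degrees(a)-180)
E
```

```text
[570.14434814 129.67880249] (363.66583251953125, 92.6147689819336) 84.44668579101562
base [562.16066347  47.56600946] end+ [587.75684041 310.82460044]
knob px 226.1811023622047 242.54330708661416 127 216 241 233 254
knob [571.82790885 175.49624133] in stand 128.26531988789586 2.7581831851122054
stop 32.34000179391039 -29.306674366138406
stop 30.113822031895474 36.29506220577707
(70, 31) [87.49620558 40.27600207]
(70, -31) [89.74303659 17.96013361]
(-70, 31) [138.27052495  44.49952617]
(-70, -31) [140.25943193  22.13742337]
pos [ 189.8 -594.9  230.3] psi -162.3 now-axes [-0.598   0.6177  0.1315] roll -1.165 after-roll axes [-0.8038 -0.3057  0.1303] j [-1.    0.39  0.01 -0.   -1.19 -0.26] clk 0.1 w 84.9
```

arm_command(
  steps=[-0.0333,0.0345,0.0015,0,-0.0333,0.0345,0.0015,0,-0.0333,0.0345,0.0015,0,-0.0333,0.0345,0.0015,0,-0.0333,0.0345,0.0015,0,-0.0333,0.0345,0.0015,0,-0.0333,0.0345,0.0015,0,-0.0333,0.0345,0.0015,0,-0.0333,0.0345,0.0015,0,-0.0333,0.0345,0.0015,0,-0.0333,0.0345,0.0015,0,-0.0333,0.0345,0.0015,0,-0.0333,0.0345,0.0015,0,-0.0333,0.0345,0.0015,0,-0.0333,0.0345,0.0015,0,-0.0333,0.0345,0.0015,0,-0.0333,0.0345,0.0015,0,-0.0333,0.0345,0.0015,0],
  grip=0.0854,
)

```text
clock: 2.35
position: [572.5, 179.8, 203.8]
ee_rot: [-0.154, 0.988, -0.0, -0.0]
contact_force: [-0.0, 0.1, -0.2]
gripper_width: 85.8
grasp_force: 0.0
```

arm_command(
  steps=[0,0,0,-0.1455,0,0,0,-0.1455,0,0,0,-0.1455,0,0,0,-0.1455,0,0,0,-0.1455,0,0,0,-0.1455,0,0,0,-0.1455,0,0,0,-0.1455,0,0,0,0,0,0,0,0],
)

```text
clock: 3.6
position: [572.1, 178.3, 204.0]
ee_rot: [-0.671, 0.742, 0.0, -0.0]
contact_force: [-0.2, 0.2, 0.4]
gripper_width: 85.5
grasp_force: 0.0
```

Run:
```python
from h import *
go(571.9,178.3,64,-95.55)
```

```text
pos [572.1 178.3 204. ] psi -95.7 now-axes [0.0e+00 1.0e-04 1.4e-01] roll -0.003 after-roll axes [0.     0.0002 0.14  ] j [ 0.57  0.36 -0.1  -0.   -1.11 -0.67] clk 3.6 w 85.5
```

arm_command(
  steps=[0,0,0.03,0,0,0,0.03,0,0,0,0.03,0,0,0,0.03,0,0,0,0.015,0,0,0,0.006,0,0,0,0,0],
)

```text
clock: 4.47
position: [572.7, 178.5, 63.8]
ee_rot: [-0.672, 0.741, -0.0, 0.0]
contact_force: [0.4, -0.1, -0.2]
gripper_width: 85.5
grasp_force: 0.0
```

arm_command(
  steps=[0,0,0,0,0,0,0,0,0,0,0,0,0,0,0,0,0,0,0,0,0,0,0,0,0,0,0,0,0,0,0,0],
  grip=0.015,
)

```text
clock: 5.48
position: [573.6, 178.8, 64.1]
ee_rot: [-0.672, 0.741, -0.001, 0.001]
contact_force: [5.2, -1.2, 2.2]
gripper_width: 24.8
grasp_force: 63.7
```

arm_command(
  steps=[0,0,-0.008,0,0,0,-0.008,0,0,0,-0.008,0,0,0,0,0,-0.011,0,0,0,-0.011,0,0,0,-0.011,0,0,0,-0.011,0,0,0,-0.011,0,0,0,-0.011,0,0,0,-0.011,0,0,0,-0.011,0,0,0,-0.011,0,0,0,0,0,0,0],
)

```text
clock: 7.22
position: [583.2, 277.8, 86.7]
ee_rot: [-0.672, 0.741, -0.0, 0.001]
contact_force: [6.8, 0.9, -1.9]
gripper_width: 25.2
grasp_force: 63.0
```

Run:
```python
from h import *
go(573.6+9.6,178.8+98.5,64,-95.55)
```

```text
pos [583.2 277.8  86.7] psi -95.6 now-axes [ 0.0005 -0.      0.0227] roll -0.001 after-roll axes [ 0.0005 -0.0001  0.0227] j [ 0.69  0.54 -0.12  0.   -0.91 -0.79] clk 7.2 w 25.2
```

arm_command(
  steps=[0,0,0.006,0,0,0,0.006,0,0,0,0.006,0,0,0,0.005,0,0,0,0,0,0,0,0,0],
)

```text
clock: 7.98
position: [583.2, 277.5, 64.2]
ee_rot: [-0.672, 0.741, -0.0, 0.001]
contact_force: [7.2, -0.3, -1.4]
gripper_width: 25.3
grasp_force: 63.2
```

arm_command(
  steps=[0,0,0,0,0,0,0,0,0,0,0,0,0,0,0,0,0,0,0,0,0,0,-0.03,0,0,0,-0.04,0,0,0,-0.04,0,0,0,-0.04,0],
  grip=0.0854,
)

```text
clock: 9.1
position: [581.7, 276.8, 215.7]
ee_rot: [-0.672, 0.741, 0.0, -0.0]
contact_force: [0.5, 0.2, 0.4]
gripper_width: 85.5
grasp_force: 0.0
```

Run:
```python
from h import *
t=get_image("top")[:,:,::-1]; s=get_image("side")[:,:,::-1]
cv2.imwrite("pics/t1.png",t);cv2.imwrite("pics/s1.png",s)
print([ (c.round(),np.round(r[0],1)) for c,r,b in rects(t,60)])
cv2.imwrite("pics/v1.png",np.hstack([cv2.resize(t,None,fx=.62,fy=.62),cv2.resize(s[150:400,160:410],(400,298))[:, :400]]) if 0 else cv2.resize(s[200:400,180:440],(780,600)))
```

```text
[(array([297., 447.]), array([32. , -0.6])), (array([190., 307.]), array([400.3, 280.2])), (array([429., 290.]), array([ 437.8, -375.5])), (array([365., 293.]), array([ 431.8, -201.7])), (array([247., 247.]), array([565. , 122.9])), (array([360., 232.]), array([ 599.7, -190. ])), (array([219., 188.]), array([742.2, 204.4]))]
```

View pics/v1.png

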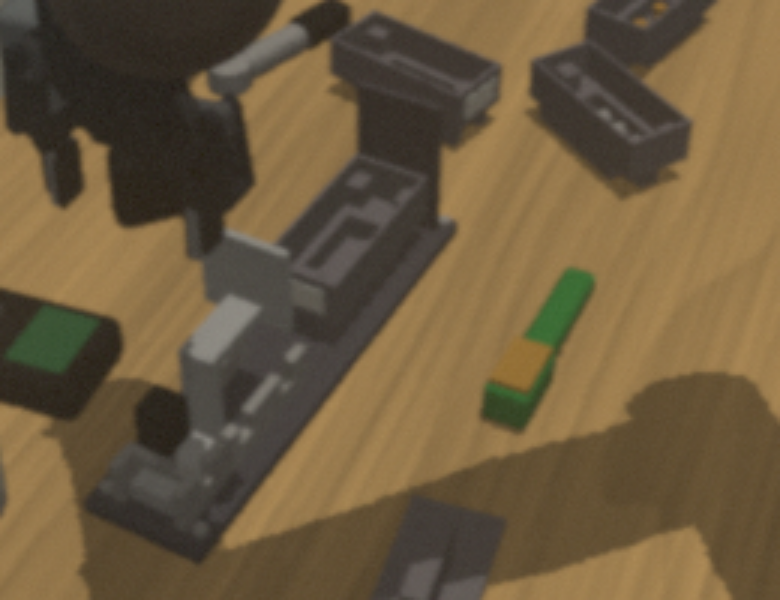

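View pics/t1.png

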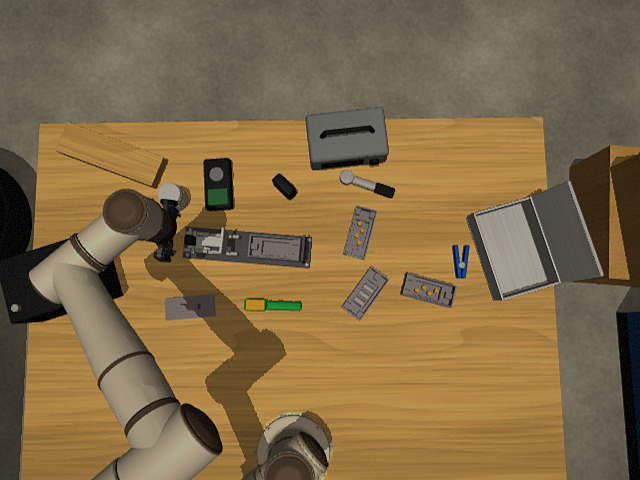

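Only three totes are present. The slide is in the outer notch and the base's label end faces the knob. I'll refine the base tote's position from edge profiles and work out the move to tote R.

Run:
```python
from h import *
g=cv2.cvtColor(cv2.imread("pics/t1.png"),cv2.COLOR_BGR2GRAY)
a=np.radians(84.45); s=np.array([np.cos(a),np.sin(a)]); n=np.array([-s[1],s[0]]); B=np.array([559.2,47.9])
def prof(U,V,ax):
    P=[[np.r_[B+s*u+n*v,72] for v in V] for u in U]
    q=proj("top",np.array(P).reshape(-1,3)).reshape(len(U),len(V),2).astype(np.float32)
    return cv2.remap(g,q[...,0],q[...,1],cv2.INTER_CUBIC).mean(ax)
U=np.arange(-90,91,2); print("s",list(zip(U[:15],prof(U,np.arange(-24,25,2),1).round()[:15].astype(int))),list(zip(U[-15:],prof(U,np.arange(-24,25,2),1).round()[-15:].astype(int))))
V=np.arange(-46,47,2); print("n",list(zip(V,prof(np.arange(-50,50,2),V,0).round().astype(int))))
go(437.9,-375.3,220,-105.7)
```

```text
s [(np.int64(-90), np.int64(37)), (np.int64(-88), np.int64(34)), (np.int64(-86), np.int64(22)), (np.int64(-84), np.int64(22)), (np.int64(-82), np.int64(49)), (np.int64(-80), np.int64(73)), (np.int64(-78), np.int64(75)), (np.int64(-76), np.int64(58)), (np.int64(-74), np.int64(31)), (np.int64(-72), np.int64(30)), (np.int64(-70), np.int64(64)), (np.int64(-68), np.int64(110)), (np.int64(-66), np.int64(116)), (np.int64(-64), np.int64(108)), (np.int64(-62), np.int64(106))] [(np.int64(62), np.int64(58)), (np.int64(64), np.int64(42)), (np.int64(66), np.int64(58)), (np.int64(68), np.int64(108)), (np.int64(70), np.int64(113)), (np.int64(72), np.int64(78)), (np.int64(74), np.int64(62)), (np.int64(76), np.int64(66)), (np.int64(78), np.int64(68)), (np.int64(80), np.int64(68)), (np.int64(82), np.int64(69)), (np.int64(84), np.int64(68)), (np.int64(86), np.int64(68)), (np.int64(88), np.int64(68)), (np.int64(90), np.int64(68))]
n [(np.int64(-46), np.int64(130)), (np.int64(-44), np.int64(133)), (np.int64(-42), np.int64(134)), (np.int64(-40), np.int64(123)), (np.int64(-38), np.int64(89)), (np.int64(-36
[... 763 characters left out ...]
p.int64(14), np.int64(106)), (np.int64(16), np.int64(108)), (np.int64(18), np.int64(107)), (np.int64(20), np.int64(103)), (np.int64(22), np.int64(101)), (np.int64(24), np.int64(102)), (np.int64(26), np.int64(101)), (np.int64(28), np.int64(92)), (np.int64(30), np.int64(81)), (np.int64(32), np.int64(57)), (np.int64(34), np.int64(54)), (np.int64(36), np.int64(70)), (np.int64(38), np.int64(72)), (np.int64(40), np.int64(71)), (np.int64(42), np.int64(70)), (np.int64(44), np.int64(64)), (np.int64(46), np.int64(63))]
pos [584.4 278.1 220.5] psi -95.6 now-axes [ 0.6646  0.0823 -0.0046] roll 0.177 after-roll axes [ 6.687e-01 -3.580e-02  5.000e-04] j [ 0.69  0.42  0.04  0.   -1.18 -0.79] clk 9.2 w 85.5
```

arm_command(
  steps=[0.0475,0.0059,0,0,0.0475,0.0059,0,0,0.0475,0.0059,0,0,0.0475,0.0059,0,0,0.0475,0.0059,0,0,0.0475,0.0059,0,0,0.0475,0.0059,0,0,0.0475,0.0059,0,0,0.0475,0.0059,0,0,0.0475,0.0059,0,0,0.0475,0.0059,0,0,0.0475,0.0059,0,0,0.0475,0.0059,0,0,0.0475,0.0059,0,0,0,0,0,0.0885,0,0,0,0.0885,0,0,0.045,0,0,0,0.045,0,0,0,0.03,0,0,0,0,0],
)

```text
clock: 11.7
position: [432.8, -375.8, 91.6]
ee_rot: [-0.603, 0.797, 0.003, -0.001]
contact_force: [-0.3, -0.4, 1.0]
gripper_width: 85.6
grasp_force: 0.0
```

Run:
```python
from h import *
go(438.2,-375.3,20,-105.7)
```

```text
pos [ 432.8 -375.8   91.6] psi -105.8 now-axes [-0.0019 -0.0055  0.0716] roll -0.001 after-roll axes [-0.002  -0.0051  0.0716] j [-0.43  0.44 -0.3  -0.   -0.84  0.16] clk 11.7 w 85.6
```

arm_command(
  steps=[0,0,0,0,0,0,0,0],
)

```text
clock: 11.95
position: [435.7, -377.4, 96.1]
ee_rot: [-0.604, 0.797, -0.002, 0.001]
contact_force: [-0.0, 0.2, 0.3]
gripper_width: 85.1
grasp_force: 0.0
```

Run:
```python
from h import *
go(438.2,-375.3,20,-105.7)
```

```text
pos [ 435.7 -377.4   96.1] psi -105.7 now-axes [-0.0027 -0.0016  0.0761] roll -0.001 after-roll axes [-0.0027 -0.0019  0.0761] j [-0.43  0.43 -0.29  0.   -0.84  0.16] clk 11.9 w 85.1
```

arm_command(
  steps=[-0.002,-0.0018,0,0,0,0,0.03,0,0,0,0.03,0,0,0,0.012,0,0,0,0.004,0,0,0,0,0,0,0,0,0],
)

```text
clock: 12.82
position: [437.7, -375.7, 19.4]
ee_rot: [-0.604, 0.797, -0.001, 0.0]
contact_force: [0.0, -0.4, -0.3]
gripper_width: 85.3
grasp_force: 0.0
```

arm_command(
  steps=[0,0,0,0,0,0,0,0,0,0,0,0,0,0,0,0,0,0,0,0,0,0,0,0],
  grip=0.05,
)

```text
clock: 13.58
position: [438.3, -376.0, 19.5]
ee_rot: [-0.604, 0.797, -0.001, 0.001]
contact_force: [1.1, 0.5, 5.5]
gripper_width: 61.7
grasp_force: 66.3
```

Run:
```python
from h import *
go(560.6,48.8,220,-95.55)
```

```text
pos [ 438.3 -376.    19.5] psi -105.7 now-axes [-0.4419 -0.0033 -0.2009] roll -0.177 after-roll axes [-0.4346 -0.0807 -0.2005] j [-0.43  0.54 -0.36  0.   -0.67  0.15] clk 13.6 w 61.7
```

arm_command(
  steps=[0,0,-0.02,0,0,0,-0.04,0,0,0,-0.04,0,0,0,-0.04,0,0,0,-0.04,0,-0.0402,-0.0003,0,0,-0.0402,-0.0003,0,0,-0.0402,-0.0003,0,0,-0.0402,-0.0003,0,0,-0.0402,-0.0003,0,0,-0.0402,-0.0003,0,0,-0.0402,-0.0003,0,0,-0.0402,-0.0003,0,0,-0.0402,-0.0003,0,0,-0.0402,-0.0003,0,0,-0.0402,-0.0003,0,0,0,0,0,-0.0885,0,0,0,-0.0885,0,0,0,0,0,0,0,0],
)

```text
clock: 16.08
position: [559.5, 49.0, 197.5]
ee_rot: [-0.671, 0.742, 0.001, -0.001]
contact_force: [0.1, 0.0, -2.0]
gripper_width: 61.1
grasp_force: 66.3
```

arm_command(
  steps=[0,0,0,0,0,0,0,0],
)

```text
clock: 16.32
position: [560.1, 49.2, 198.3]
ee_rot: [-0.671, 0.741, 0.0, -0.0]
contact_force: [0.8, -0.1, -3.6]
gripper_width: 61.5
grasp_force: 66.3
```

Run:
```python
from h import *
go(560.6,48.2,78,-95.55)
st=read_state();print(st["contact_force"],st["wrist_torque"],st["grasp_force"])
t=get_image("top")[:,:,::-1]; s=get_image("side")[:,:,::-1]
cv2.imwrite("pics/v2.png",np.hstack([cv2.resize(t[190:330,210:340],(390,420)),cv2.resize(s[130:330,230:415],(400,420))]))
```

```text
pos [560.1  49.2 198.3] psi -95.7 now-axes [ 0.0009 -0.0006  0.1203] roll -0.002 after-roll axes [ 0.0009 -0.0005  0.1203] j [ 0.38  0.31 -0.2  -0.   -1.07 -0.47] clk 16.3 w 61.5
[ 0.80558501 -0.0728025  -3.62526244] [-0.02196667 -0.02699881  0.02120908] 66.31256103515625
```

View pics/v2.png

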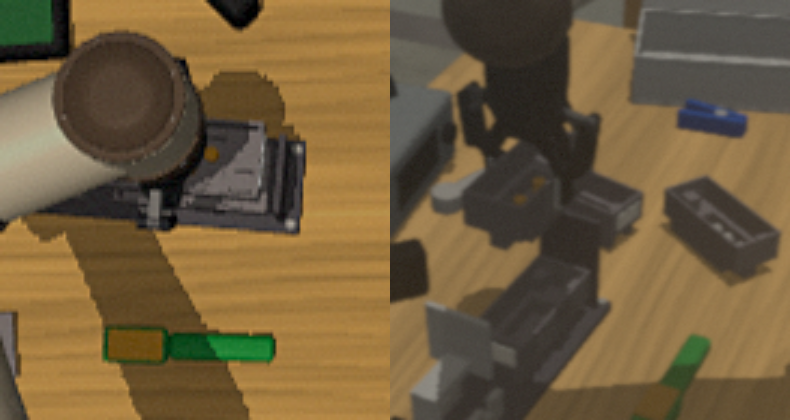

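The tote is held level over the base with no label on the near end, so it's turned end for end. Lowering it now.

arm_command(
  steps=[0.0009,-0.0005,0.03,0,0,0,0.03,0,0,0,0.03,0,0,0,0.01,0,0,0,0.006,0,0,0,0.005,0,0,0,0.004,0,0,0,0,0,0,0,0,0],
)

```text
clock: 17.55
position: [560.9, 48.4, 83.7]
ee_rot: [-0.672, 0.741, -0.0, 0.0]
contact_force: [0.2, 0.1, -3.5]
gripper_width: 61.5
grasp_force: 66.3
```

arm_command(
  steps=[0,0,0.002,0,0,0,0.002,0,0,0,0.001,0,0,0,0,0,0,0,0,0],
)

```text
clock: 18.18
position: [560.7, 48.4, 78.3]
ee_rot: [-0.672, 0.741, -0.0, 0.0]
contact_force: [-0.5, 0.8, -2.8]
gripper_width: 61.6
grasp_force: 66.4
```

arm_command(
  steps=[0,0,0.001,0,0,0,0.001,0,0,0,0,0,0,0,0,0],
)

```text
clock: 18.68
position: [560.8, 48.4, 77.5]
ee_rot: [-0.672, 0.741, -0.0, 0.0]
contact_force: [-3.5, 1.2, 5.0]
gripper_width: 61.5
grasp_force: 67.3
```

arm_command(
  steps=[0,0,0,0,0,0,0,0,0,0,0,0,0,0,0,0,0,0,0,0,0,0,-0.03,0,0,0,-0.03,0,0,0,-0.04,0,0,0,-0.04,0,0,0,0,0,0,0,0,0],
  grip=0.0854,
)

```text
clock: 20.05
position: [560.1, 48.3, 215.8]
ee_rot: [-0.672, 0.741, 0.0, -0.0]
contact_force: [-0.1, 0.2, 0.5]
gripper_width: 85.0
grasp_force: 0.0
```

Run:
```python
from h import *
t=get_image("top")[:,:,::-1]
print([ (c.round(),np.round(r[0],1),r[2]) for c,r,b in rects(t,60)])
go(600,-190,200,-15.7)
```

```text
[(array([252., 453.]), array([ 34. , 155.6]), 89.24087524414062), (array([365., 293.]), array([ 431.8, -201.7]), 52.785343170166016), (array([360., 232.]), array([ 599.7, -189.9]), 74.05077362060547), (array([173., 197.]), array([707.7, 332.1]), 58.43072509765625)]
pos [559.9  48.2 215.2] psi -95.6 now-axes [ 0.2331 -0.0633  0.0152] roll -1.395 after-roll axes [0.1031 0.2185 0.0152] j [ 0.37  0.29 -0.17 -0.   -1.11 -0.47] clk 20.1 w 85.5
```

arm_command(
  steps=[0.0388,-0.0105,0,0,0.0388,-0.0105,0,0,0.0388,-0.0105,0,0,0.0388,-0.0105,0,0,0.0388,-0.0105,0,0,0.0388,-0.0105,0,0,0,0,0,-0.155,0,0,0,-0.155,0,0,0,-0.155,0,0,0,-0.155,0,0,0,-0.155,0,0,0,-0.155,0,0,0,-0.155,0,0,0,-0.155,0,0,0,-0.155,0,0,0.04,0,0,0,0.04,0,0,0,0,0,0,0,0,0,0,0,0,0],
)

```text
clock: 22.6
position: [601.7, -189.7, 138.2]
ee_rot: [0.991, -0.136, 0.002, 0.0]
contact_force: [0.0, 0.8, -0.7]
gripper_width: 85.7
grasp_force: 0.0
```

Run:
```python
from h import *
go(600.1,-190,19.5,-15.8)
```

```text
pos [ 601.7 -189.7  138.2] psi -15.7 now-axes [-0.0019  0.0008  0.1187] roll 0.002 after-roll axes [-0.0015  0.0008  0.1187] j [-0.05  0.47 -0.11  0.   -0.99  1.35] clk 22.6 w 85.7
```

arm_command(
  steps=[-0.0015,0.0006,0.03,0,0,0,0.03,0,0,0,0.03,0,0,0,0.018,0,0,0,0.008,0,0,0,0.002,0,0,0,0,0,0,0,0,0,0,0,0,0],
)

```text
clock: 23.72
position: [599.3, -189.7, 18.9]
ee_rot: [0.991, -0.136, 0.001, -0.0]
contact_force: [-0.5, 0.8, -0.5]
gripper_width: 85.1
grasp_force: 0.0
```

arm_command(
  steps=[0,0,0,0,0,0,0,0,0,0,0,0,0,0,0,0,0,0,0,0,0,0,0,0],
  grip=0.05,
)

```text
clock: 24.48
position: [599.4, -189.9, 19.0]
ee_rot: [0.991, -0.136, 0.0, 0.0]
contact_force: [-0.5, -1.5, 6.7]
gripper_width: 61.3
grasp_force: 66.8
```

Run:
```python
from h import *
go(560.7,48.4,220,-95.55)
```

```text
pos [ 599.4 -189.9   19. ] psi -15.7 now-axes [-0.1014 -0.219  -0.2012] roll 1.394 after-roll axes [-0.2334  0.0615 -0.201 ] j [-0.05  0.6  -0.22  0.   -0.75  1.35] clk 24.5 w 61.3
```

arm_command(
  steps=[0,0,-0.025,0,0,0,-0.045,0,0,0,-0.045,0,0,0,-0.045,0,0,0,-0.041,0,-0.0169,-0.0365,0,0,-0.0169,-0.0365,0,0,-0.0169,-0.0365,0,0,-0.0169,-0.0365,0,0,-0.0169,-0.0365,0,0,-0.0169,-0.0365,0,0,0,0,0,0.1549,0,0,0,0.1549,0,0,0,0.1549,0,0,0,0.1549,0,0,0,0.1549,0,0,0,0.1549,0,0,0,0.1549,0,0,0,0.1549,0,0,0,0.1549],
)

```text
clock: 26.98
position: [559.3, 48.8, 217.2]
ee_rot: [-0.67, 0.743, 0.001, -0.001]
contact_force: [-0.8, 0.8, -4.1]
gripper_width: 61.3
grasp_force: 66.4
```

arm_command(
  steps=[0,0,0,0,0,0,0,0,0,0,0,0,0,0,0,0],
)

```text
clock: 27.48
position: [560.5, 48.6, 219.2]
ee_rot: [-0.672, 0.74, 0.0, -0.0]
contact_force: [0.8, -0.3, -2.7]
gripper_width: 61.4
grasp_force: 66.4
```

Run:
```python
from h import *
go(560.7,49,123,-95.55)
```

```text
pos [560.5  48.6 219.2] psi -95.5 now-axes [-0.0004 -0.0002  0.0962] roll 0.000 after-roll axes [-0.0004 -0.0002  0.0962] j [ 0.37  0.29 -0.17 -0.   -1.12 -0.47] clk 27.5 w 61.4
```

arm_command(
  steps=[-0.0003,-0.0002,0.03,0,0,0,0.03,0,0,0,0.015,0,0,0,0.005,0,0,0,0.005,0,0,0,0.004,0,0,0,0.003,0,0,0,0,0,0,0,0,0],
)

```text
clock: 28.6
position: [560.9, 48.9, 127.6]
ee_rot: [-0.672, 0.741, -0.0, 0.0]
contact_force: [-0.2, 0.3, -2.5]
gripper_width: 61.4
grasp_force: 66.6
```

arm_command(
  steps=[0,0,0.002,0,0,0,0.001,0,0,0,0.001,0,0,0,0.001,0,0,0,0,0,0,0,0,0],
)

```text
clock: 29.35
position: [560.8, 48.9, 122.9]
ee_rot: [-0.672, 0.741, -0.0, 0.0]
contact_force: [-2.0, 0.6, 3.1]
gripper_width: 60.9
grasp_force: 67.1
```

Contact came exactly at the stacking height. I'll release and go for tote Q.

arm_command(
  steps=[0,0,0,0,0,0,0,0,0,0,0,0,0,0,0,0,0,0,0,0,0,0,-0.03,0,0,0,-0.03,0,0,0,-0.03,0,0,0,-0.03,0,0,0,0,0,0,0,0,0],
  grip=0.0854,
)

```text
clock: 30.72
position: [560.2, 48.8, 241.5]
ee_rot: [-0.672, 0.741, 0.0, -0.0]
contact_force: [0.3, 0.8, -0.6]
gripper_width: 85.8
grasp_force: 0.0
```

Run:
```python
from h import *
t=get_image("top")[:,:,::-1]
print([ (c.round(),np.round(r[0],1),r[1],r[2]) for c,r,b in rects(t,60)])
go(432.1,-201.7,220,-36.7)
```

```text
[(array([365., 293.]), array([ 431.9, -201.6]), (62.272216796875, 140.38412475585938), 53.03388595581055), (array([173., 197.]), array([707.5, 332.2]), (89.83432006835938, 65.54322052001953), 57.41639709472656), (array([219., 181.]), array([750.2, 205.7]), (129.1735076904297, 75.80868530273438), 2.685481309890747)]
pos [560.1  48.8 241.1] psi -95.6 now-axes [0.2617 0.103  0.0215] roll -1.028 after-roll axes [0.0471 0.2773 0.0211] j [ 0.37  0.27 -0.13 -0.   -1.17 -0.47] clk 30.8 w 85.8
```

arm_command(
  steps=[0.0374,0.0147,0,0,0.0374,0.0147,0,0,0.0374,0.0147,0,0,0.0374,0.0147,0,0,0.0374,0.0147,0,0,0.0374,0.0147,0,0,0.0374,0.0147,0,0,0,0,0,-0.1468,0,0,0,-0.1468,0,0,0,-0.1468,0,0,0,-0.1468,0,0,0,-0.1468,0,0,0,-0.1468,0,0,0,-0.1468,0,0,0.04,0,0,0,0.04,0,0,0,0.03,0,0,0,0,0,0,0,0,0,0,0,0,0],
)

```text
clock: 33.28
position: [433.9, -201.9, 133.6]
ee_rot: [0.949, -0.315, 0.001, -0.0]
contact_force: [-0.4, -0.7, 0.1]
gripper_width: 85.3
grasp_force: 0.0
```

Run:
```python
from h import *
go(432.1,-201.6,19,-36.7)
```

```text
pos [ 433.9 -201.9  133.6] psi -36.7 now-axes [-0.0019  0.001   0.1146] roll 0.000 after-roll axes [-0.0016  0.0009  0.1146] j [-0.09  0.24 -0.48  0.   -0.85  1.03] clk 33.3 w 85.3
```

arm_command(
  steps=[-0.0012,0.0008,0.03,0,0,0,0.03,0,0,0,0.03,0,0,0,0.016,0,0,0,0.006,0,0,0,0.002,0,0,0,0,0,0,0,0,0,0,0,0,0],
)

```text
clock: 34.4
position: [431.8, -201.7, 18.8]
ee_rot: [0.949, -0.315, 0.0, -0.0]
contact_force: [0.5, 0.4, -0.7]
gripper_width: 85.3
grasp_force: 0.0
```

arm_command(
  steps=[0,0,0,0,0,0,0,0,0,0,0,0,0,0,0,0,0,0,0,0,0,0,0,0],
  grip=0.05,
)

```text
clock: 35.15
position: [431.5, -201.8, 18.7]
ee_rot: [0.949, -0.315, -0.0, 0.0]
contact_force: [-2.2, -0.4, 5.4]
gripper_width: 61.1
grasp_force: 66.6
```

Run:
```python
from h import *
go(560.7,48.7,260,-95.55)
```

```text
pos [ 431.5 -201.8   18.7] psi -36.7 now-axes [-0.0459 -0.278  -0.2414] roll 1.028 after-roll axes [-0.2618 -0.1044 -0.2413] j [-0.1   0.42 -0.61  0.   -0.55  1.03] clk 35.1 w 61.1
```

arm_command(
  steps=[0,0,-0.03,0,0,0,-0.045,0,0,0,-0.045,0,0,0,-0.045,0,0,0,-0.045,0,0,0,-0.031,0,-0.0066,-0.0397,0,0,-0.0066,-0.0397,0,0,-0.0066,-0.0397,0,0,-0.0066,-0.0397,0,0,-0.0066,-0.0397,0,0,-0.0066,-0.0397,0,0,-0.0066,-0.0397,0,0,0,0,0,0.1468,0,0,0,0.1468,0,0,0,0.1468,0,0,0,0.1468,0,0,0,0.1468,0,0,0,0.1468,0,0,0,0.1468],
)

```text
clock: 37.65
position: [559.6, 49.0, 257.5]
ee_rot: [-0.67, 0.742, 0.001, -0.001]
contact_force: [0.5, 0.3, -3.1]
gripper_width: 61.5
grasp_force: 67.0
```

arm_command(
  steps=[0,0,0,0,0,0,0,0,0,0,0,0,0,0,0,0],
)

```text
clock: 38.15
position: [560.5, 48.8, 259.2]
ee_rot: [-0.672, 0.74, 0.0, -0.0]
contact_force: [0.3, 1.2, -3.5]
gripper_width: 61.4
grasp_force: 67.0
```

Run:
```python
from h import *
go(560.7,48.7,168.7,-95.55)
```

```text
pos [560.5  48.8 259.2] psi -95.5 now-axes [ 0.0001 -0.0003  0.0905] roll 0.000 after-roll axes [ 0.0001 -0.0002  0.0905] j [ 0.37  0.26 -0.1  -0.   -1.21 -0.47] clk 38.1 w 61.4
```

arm_command(
  steps=[0,0,0.03,0,0,0,0.03,0,0,0,0.01,0,0,0,0.005,0,0,0,0.005,0,0,0,0.004,0,0,0,0.003,0,0,0,0,0,0,0,0,0],
)

```text
clock: 39.28
position: [560.7, 48.8, 172.5]
ee_rot: [-0.672, 0.741, -0.0, 0.0]
contact_force: [0.7, 0.1, -3.5]
gripper_width: 61.4
grasp_force: 67.0
```

arm_command(
  steps=[0,0,0.001,0,0,0,0.001,0,0,0,0.001,0,0,0,0.0008,0,0,0,0,0,0,0,0,0],
)

```text
clock: 40.02
position: [560.6, 48.8, 168.8]
ee_rot: [-0.672, 0.741, -0.0, 0.0]
contact_force: [-0.4, 0.3, -0.8]
gripper_width: 61.4
grasp_force: 67.4
```

arm_command(
  steps=[0,0,0,0,0,0,0,0,0,0,0,0,0,0,0,0,0,0,0,0,0,0,-0.03,0,0,0,-0.03,0,0,0,-0.03,0,0,0,-0.03,0,0.04,0,0,0,0.045,0,0,0,0.045,0,0,0,0.045,0,0,0,0.045,0,0,0,0,0,0,0],
  grip=0.0854,
)

```text
clock: 41.9
position: [538.6, -172.6, 288.3]
ee_rot: [-0.67, 0.742, 0.0, -0.0]
contact_force: [0.3, 0.7, 0.9]
gripper_width: 85.7
grasp_force: 0.0
```

Run:
```python
from h import *
t=get_image("top")[:,:,::-1]; s=get_image("side")[:,:,::-1]
cv2.imwrite("pics/t3.png",t)
print([ (c.round(),np.round(r[0],1),r[1],r[2]) for c,r,b in rects(t,16)])
cv2.imwrite("pics/v3.png",np.hstack([cv2.resize(t[200:330,150:340],(400,274)),cv2.resize(s[180:450,180:400],(400,490))[:274] if 0 else cv2.resize(s[180:450,180:400],(223,274))]))
```

```text
[(array([196., 322.]), array([356.6, 272.3]), (60.450748443603516, 139.31655883789062), 4.350074768066406), (array([173., 197.]), array([716.8, 344.5]), (92.30702209472656, 67.2001953125), 62.590084075927734), (array([219., 184.]), array([752. , 213.9]), (150.37925720214844, 77.9532699584961), 2.555375099182129)]
```

View pics/v3.png

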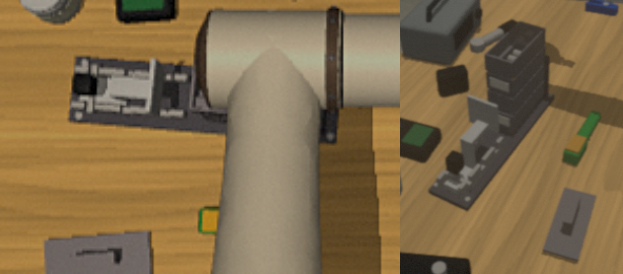

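The stack stands straight. The cover has been knocked to px (196,322), which is world (356.6, 272.3) with its long axis at 94.35°.

Run:
```python
from h import *
go(356.8,272.3,288,-85.65)
```

```text
pos [ 539.  -170.4  288.4] psi -95.6 now-axes [-0.4227  0.2248  0.0005] roll -0.174 after-roll axes [-4.553e-01  1.481e-01  4.000e-04] j [-0.02  0.25 -0.05 -0.   -1.28 -0.08] clk 42.0 w 85.7
```

arm_command(
  steps=[-0.0352,0.0187,0,0,-0.0352,0.0187,0,0,-0.0352,0.0187,0,0,-0.0352,0.0187,0,0,-0.0352,0.0187,0,0,-0.0352,0.0187,0,0,-0.0352,0.0187,0,0,-0.0352,0.0187,0,0,-0.0352,0.0187,0,0,-0.0352,0.0187,0,0,-0.0352,0.0187,0,0,-0.0352,0.0187,0,0,0,0,0,-0.087,0,0,0,-0.087,0,0,0.04,0,0,0,0.04,0,0,0,0.04,0,0,0,0.04,0,0,0,0,0,0,0,0,0],
)

```text
clock: 44.5
position: [357.2, 273.4, 130.0]
ee_rot: [0.734, -0.679, 0.0, -0.001]
contact_force: [-0.6, 0.6, 0.4]
gripper_width: 85.7
grasp_force: 0.0
```

arm_command(
  steps=[0,0,0,0,0,0,0,0],
)

```text
clock: 44.75
position: [357.2, 272.7, 129.8]
ee_rot: [0.734, -0.679, -0.0, -0.001]
contact_force: [-0.7, 0.2, 0.7]
gripper_width: 85.3
grasp_force: 0.0
```

Run:
```python
from h import *
go(356.8,272.3,23,-85.65)
```

```text
pos [357.2 272.7 129.8] psi -85.6 now-axes [0.0006 0.0006 0.1068] roll 0.001 after-roll axes [0.0004 0.0004 0.1068] j [ 1.02  0.2  -0.55  0.   -0.82 -0.94] clk 44.8 w 85.3
```

arm_command(
  steps=[0.0003,0.0003,0.03,0,0,0,0.03,0,0,0,0.025,0,0,0,0.015,0,0,0,0.006,0,0,0,0,0,0,0,0,0],
)

```text
clock: 45.62
position: [356.9, 272.2, 23.3]
ee_rot: [0.734, -0.679, -0.0, -0.001]
contact_force: [0.3, 0.1, -0.0]
gripper_width: 85.4
grasp_force: 0.0
```

arm_command(
  steps=[0,0,0,0,0,0,0,0,0,0,0,0,0,0,0,0,0,0,0,0,0,0,0,0,0,0,0,0,0,0,0,0],
  grip=0.005,
)

```text
clock: 46.62
position: [356.7, 271.8, 22.7]
ee_rot: [0.734, -0.679, 0.0, -0.0]
contact_force: [-0.3, 0.3, 4.2]
gripper_width: 14.7
grasp_force: 59.2
```

Run:
```python
from h import *
go(560.7,48.8,290,-95.55)
```

```text
pos [356.7 271.8  22.7] psi -85.6 now-axes [ 0.238  -0.1863 -0.2673] roll 0.174 after-roll axes [ 0.2023 -0.2246 -0.2673] j [ 1.02  0.38 -0.67  0.   -0.52 -0.94] clk 46.6 w 14.7
```

arm_command(
  steps=[0,0,-0.03,0,0,0,-0.045,0,0,0,-0.05,0,0,0,-0.05,0,0,0,-0.05,0,0,0,-0.045,0,0.0298,-0.0233,0,0,0.0298,-0.0233,0,0,0.0298,-0.0233,0,0,0.0298,-0.0233,0,0,0.0298,-0.0233,0,0,0.0298,-0.0233,0,0,0.0298,-0.0233,0,0,0.0298,-0.0233,0,0,0,0,0,0.087,0,0,0,0.087,0,0,0,0,0,0,0,0,0,0,0,0],
)

```text
clock: 49.0
position: [560.5, 48.5, 292.2]
ee_rot: [-0.672, 0.74, 0.0, -0.0]
contact_force: [-0.6, 0.2, -2.4]
gripper_width: 15.1
grasp_force: 59.3
```

Run:
```python
from h import *
s=get_image("side")[:,:,::-1]
cv2.imwrite("pics/v4.png",cv2.resize(s[120:400,200:420],(472,600)))
go(560.7,48.6,220.7,-95.55); print(read_state()["grasp_force"])
```

```text
pos [560.5  48.5 292.4] psi -95.5 now-axes [-0.0001 -0.0002  0.0717] roll 0.001 after-roll axes [-0.0001 -0.0002  0.0717] j [ 0.37  0.24 -0.05 -0.   -1.28 -0.47] clk 49.0 w 14.9
59.31393384933472
```

View pics/v4.png

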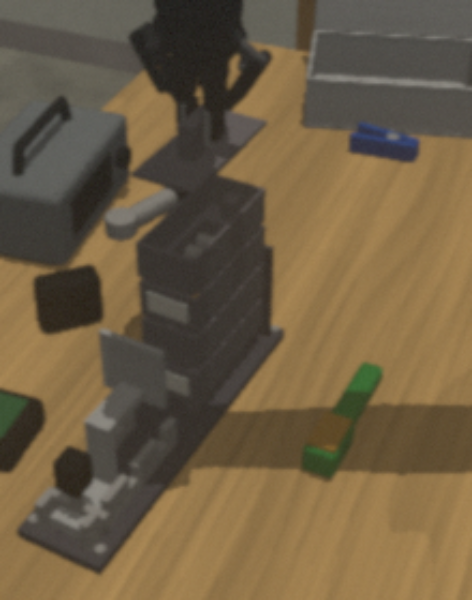

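The cover hangs level and lengthwise over the stack, and the totes' labels alternate correctly. Lowering the cover.

arm_command(
  steps=[0,0,0.025,0,0,0,0.02,0,0,0,0.01,0,0,0,0.005,0,0,0,0.004,0,0,0,0.003,0,0,0,0.002,0,0,0,0,0,0,0,0,0],
)

```text
clock: 50.18
position: [560.8, 48.3, 223.7]
ee_rot: [-0.672, 0.741, -0.0, 0.0]
contact_force: [-0.5, 0.4, -2.3]
gripper_width: 15.2
grasp_force: 59.3
```

arm_command(
  steps=[0,0,0.001,0,0,0,0.001,0,0,0,0.0008,0,0,0,0,0,0,0,0,0],
)

```text
clock: 50.8
position: [560.7, 48.3, 220.8]
ee_rot: [-0.672, 0.741, -0.0, 0.0]
contact_force: [-0.2, 0.6, -1.4]
gripper_width: 14.9
grasp_force: 59.3
```

arm_command(
  steps=[0,0,0.0005,0,0,0,0,0,0,0,0,0,0,0,0,0,0,0,0,0,0,0,0,0,0,0,0,0,0,0,-0.03,0,0,0,-0.03,0,0,0,-0.03,0,0,0,0,0,0,0,0,0],
  grip=0.0854,
)

```text
clock: 52.3
position: [560.2, 48.3, 309.4]
ee_rot: [-0.672, 0.741, 0.001, -0.0]
contact_force: [0.7, -0.2, -1.2]
gripper_width: 85.0
grasp_force: 0.0
```

Run:
```python
from h import *
s=get_image("side")[:,:,::-1]
cv2.imwrite("pics/v5.png",cv2.resize(s[120:400,200:420],(472,600)))
go(583.2,277.5,310,-95.55)
```

```text
pos [560.1  48.3 309. ] psi -95.6 now-axes [-0.2304 -0.0008 -0.0012] roll -0.000 after-roll axes [-0.2304 -0.0008 -0.001 ] j [ 0.37  0.23 -0.01 -0.   -1.33 -0.47] clk 52.4 w 85.5
```

View pics/v5.png

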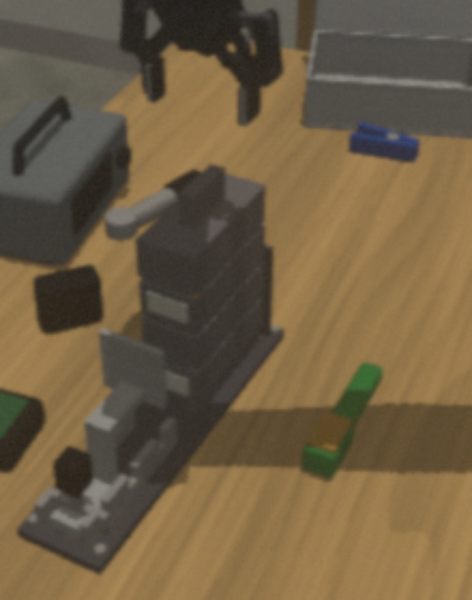

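The cover is seated flush. Now the knob.

arm_command(
  steps=[-0.0384,-0.0001,0,0,-0.0384,-0.0001,0,0,-0.0384,-0.0001,0,0,-0.0384,-0.0001,0,0,-0.0384,-0.0001,0,0,-0.0384,-0.0001,0,0,0,0,0.04,0,0,0,0.04,0,0,0,0.04,0,0,0,0.04,0,0,0,0,0,0,0,0,0,0,0,0,0,0,0,0,0],
)

```text
clock: 54.1
position: [584.2, 278.0, 151.9]
ee_rot: [-0.672, 0.741, -0.0, 0.001]
contact_force: [-0.6, 0.4, 0.0]
gripper_width: 85.2
grasp_force: 0.0
```

Run:
```python
from h import *
go(583.2,277.5,64,-95.55)
```

```text
pos [584.2 278.  151.9] psi -95.6 now-axes [0.0007 0.0011 0.0879] roll -0.000 after-roll axes [0.0006 0.0009 0.0879] j [ 0.69  0.48 -0.05  0.   -1.04 -0.79] clk 54.1 w 85.2
```

arm_command(
  steps=[0.0005,0.0003,0.03,0,0,0,0.03,0,0,0,0.02,0,0,0,0.008,0,0,0,0,0,0,0,0,0],
)

```text
clock: 54.85
position: [584.0, 277.6, 63.5]
ee_rot: [-0.672, 0.74, -0.0, 0.001]
contact_force: [0.3, -0.3, -0.3]
gripper_width: 85.3
grasp_force: 0.0
```

arm_command(
  steps=[0,0,0,0,0,0,0,0,0,0,0,0,0,0,0,0,0,0,0,0,0,0,0,0,0,0,0,0,0,0,0,0],
  grip=0.015,
)

```text
clock: 55.85
position: [583.3, 277.1, 62.5]
ee_rot: [-0.672, 0.741, -0.0, 0.0]
contact_force: [-1.1, 0.3, 4.8]
gripper_width: 25.2
grasp_force: 60.4
```

arm_command(
  steps=[0,0,-0.008,0,0,0,-0.008,0,0,0,-0.008,0,0,0,0,0,0.01,0,0,0,0.01,0,0,0,0.01,0,0,0,0.01,0,0,0,0.008,0,0,0,0,0,0,0,0,0,0,0],
)

```text
clock: 57.22
position: [578.6, 228.7, 86.2]
ee_rot: [-0.672, 0.741, -0.0, -0.001]
contact_force: [0.7, -1.1, -1.7]
gripper_width: 25.3
grasp_force: 60.0
```

arm_command(
  steps=[0,0,0.006,0,0,0,0.006,0,0,0,0.006,0,0,0,0.005,0,0,0,0,0,0,0,0,0],
)

```text
clock: 57.98
position: [578.6, 229.4, 63.1]
ee_rot: [-0.672, 0.741, 0.0, 0.0]
contact_force: [1.7, -0.2, -2.6]
gripper_width: 25.7
grasp_force: 59.9
```

arm_command(
  steps=[0,0,0,0,0,0,0,0,0,0,0,0,0,0,0,0,0,0,0,0,0,0,0,0,0,0,-0.03,0,0,0,-0.04,0,0,0,-0.05,0,0,0,-0.05,0,0,0,-0.05,0,-0.03,0,0,0,-0.03,0,0,0,0,0,0,0,0,0,0,0],
  grip=0.0854,
)

```text
clock: 59.85
position: [584.2, 288.7, 282.9]
ee_rot: [-0.672, 0.741, -0.0, -0.0]
contact_force: [1.0, 0.4, 0.9]
gripper_width: 85.0
grasp_force: 0.0
```

Run:
```python
from h import *
t=get_image("top")[:,:,::-1]; s=get_image("side")[:,:,::-1]
cv2.imwrite("pics/v6.png",np.hstack([cv2.resize(s[160:400,190:430],(400,400)),cv2.resize(t[180:320,160:300],(400,400))]))
```

```text
(no output)
```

View pics/v6.png

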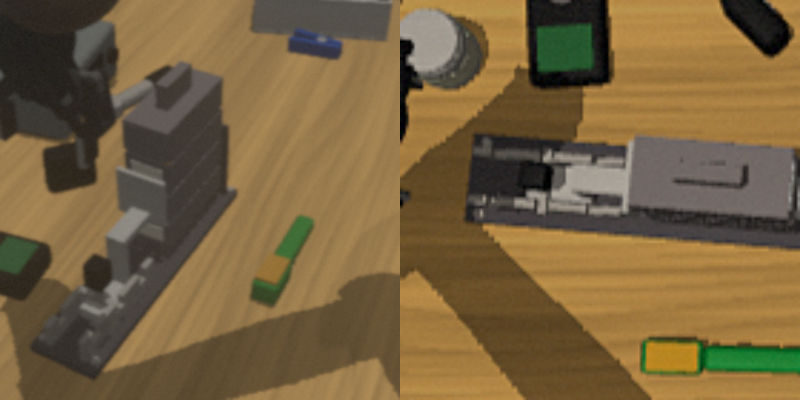

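The stack is covered and straight, and the stop plate stands at its end with the knob dropped in the middle notch. Handing in.

```bash
python3 -c "
from bench import *
print(job_done())"
```

```text
the job is handed in; nothing more can be done
None
```

I stacked the three loose totes end for end on the base, seated the cover (re-found after it was knocked aside), dropped the knob into the middle notch, and handed the job in at about 60 s; the bench gave no verdict.

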